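# Seat the bangle in the polishing board and lock it

## Robot

A 6-joint arm with a two-finger parallel gripper is mounted at the origin on a cart in front of the work surface, level with it; the furniture and walls round the work are solid. World frame = base frame: x ahead of the robot, y to its left, z up, the work surface at z = 0. Lengths are in m, angles in rad, forces in N, time in s.
With the tool pointing down it reaches from about 0.275 to 0.875 m from the base axis. Payload 12.5 kg.
Tool frame: the origin (TCP) lies at the centre of the arm's flange, where the gripper is bolted on; the fingertips stand 173 mm ahead of it and the grasp point (between the pads) lies 155 mm ahead of it; y points along the fingers, x is the direction in which the jaws open and shut, and the axes are right-handed (so a half turn about y gives the same grasp; the last joint's range is limited). The gripper opens to 85 mm and grips with 20 to 120 N. Pads are 22 mm wide; open, the fingers measure 114 mm over their backs; the gripper's body (76 mm by 85 mm) begins 54 mm behind the grasp point. The pads swing forward as they close: fully open they stand 13 mm farther back than shut.
Start: joints at [-1.41, 0.351, 1.652, -0, 1.139, -0.085], TCP at [0.134, -0.533, 0.405] pointing down, gripper open.
Joint ranges: [-2.75, 2.75], [-0.79, 2.1], [0.01, 2.65], [-1.57, 4.71], [0.07, 3.14], [-2.87, 2.87]. Speed limits (rad/s): [2.22, 2.22, 2.79, 3.14, 3.14, 3.14].

## Interface

Orientations are given as a unit quaternion [x, y, z, w].
In Python, from station import arm, get_image, regions_of gives the robot as it stands. The module is installed in compiled form; this text tells all that it offers.
- The arm moves only by the shell command python3 -m handwheel 'ROWS' [FORCE]. ROWS is JSON, a list that holds one entry, the list of rows, each a list of 7 numbers: the shift along the world's x, y, z in m, then the turn, a rotation vector about the world's x, y, z in rad, then the closure, from 0 (fully open) to 1 (shut). A call has exactly 8 rows; each row shifts and turns the commanded pose from where the row before left it; what a row does not reach is not made up. A row lasts 1/12 s, in which the tool goes at most 41.7 mm and 7.16 degrees, less where a joint would pass 70% of its speed; a pose out of reach is approached as far as the arm can. A call with a gripper value outside its range is refused whole. The fingers move at their own pace and stop on an object; FORCE is the grip in N (left out, the last holds). Time passes only in rows, so rows that do not move let the fingers close, or fill a call up. It gives the time, the measured TCP pose, the force and the opening at its end, in the units of the state.
- arm.sense(): the state, without advancing time (a new reading comes with each control period).
- get_image(name): name is "scene" or "top" or "wrist"; returns a dict with "image" (384x512x3 uint8, red, green, blue), "depth" (384x512 float32, m along the optical axis (not along the pixel's ray), 0 where there is no reading), "fx", "fy", "cx", "cy" (pixels), "origin" and "rotation" of the camera in the world; the wrist camera has in their place "hand_eye" (4x4, takes a point from camera to tool coordinates, whose origin is the TCP and whose axes are the tool frame's). Camera axes: x right, y down, z forward; pixel columns grow to the right and rows downward; lengths in m; the calibration is good to about 2 mm. A picture is of the moment at which its call begins: read the wrist's pose just before it.
- arm.finish_job(): hands the job in, once; it reports no verdict.
Trained networks look in a picture, given as the dict that the camera call returned (one of the last four; its "shot" number tells which), for a name from the list of things; names that differ only in an ending like _2 or _b are one class to them, and where a whole thing is asked for, a point or a joint stands for the part that bears it (a point fixed in the world has none). Each returns a list of dicts, best first, with "conf" (0 to 1); they miss things now and then, are a little off and sometimes report something else, mostly with a low value. They report only what shows in the picture. A call takes as long as a camera call. They do not tell look-alikes from the thing itself.
- regions_of(target, picture): "region" (384x512 bool, what is visible of it) and "box" ([left, top, width, height] in pixels, round what is visible of it).
The state is a dict: "time_s": time; "joints": joint angles; "qd": joint speeds; "effort": joint torques, N m; "position": TCP position; "tcp_rot": TCP orientation; "ft_force": force on the tool from outside, world axes, zero at the start; "moment": the same for the moment, N m; "gripper_width": opening from 0.0 (shut) to 1.0 (fully open).
Only numpy, scipy, OpenCV 4.12 (cv2) and the standard library are available. Lean on these libraries where they do the work, as an engineer would, in place of code of your own. Each camera call takes 0.05 s, during which the arm holds its last target.

## Task

With the fingertips, push or slide the larger of the two bone bangles that lie on the polishing board across it until it drops flat into the round recess, without picking it up. Then push the steel turn-button round to its stop, so that it lies over the seated bangle's rim. Leave the smaller bangle and everything else where it is.

Things in the scene. Friction and masses are not known exactly. Their poses are not given: they have to be found in the camera images.
- board: Fixed plain wooden polishing board on four short feet; level top face 32 mm above this origin. Origin: bench level, straight below the recess centre. x points away from the robot (turned at most 0.35 rad), y left along the board, z up. It reaches from -85 to +90 mm in x and -165 to +165 mm in y, and has one round recess, 90 mm wide, 8 mm deep, floor lined with cork.
- recess (a point): Centre of the recess, at the level of the board's top face. The recess floor is 8 mm below. The larger bangle fits with about 5 mm to spare across and then stands about 5 mm proud of the board.
- bangle_wide: The larger bangle: pale bone ring, 85 mm outside, clear opening at least 54 mm across, 13 mm thick with a rounded section, 25 to 50 g, lying flat and loose on the board, on the left or right of the recess, its centre 95 to 130 mm from it. Origin: centre of its underside, z up when flat.
- bangle_narrow: The smaller bangle: pale bone ring, 70 mm outside, clear opening at least 43 mm across, 12 mm thick, lying flat on the board on the other side of the recess. Not to be moved. Origin: centre of its underside.
- turn_button (a joint): Angle of the steel turn-button, a flat bar that swings level on an upright screw (point pivot). Grows counter-clockwise seen from above. 0: open, bar pointing from the pivot at -2.094 rad (-120 degrees) from the board's +x; 2.094: at its stop, pointing along the board's +x over the recess. Starts at 0 to 0.45, clear of the bangle's way; needs about 0.5 N at the pin and stays where left.
- pivot (a point): On the turn-button's axis, level with the board's top face, 64 mm from the recess centre along the board's -x (near edge). The bar is 16 mm wide, reaches 56 mm from this axis and spans 9 to 17 mm above the board's top: it passes over a seated bangle, not over one lying on the board.
- button_pin (a point): On the axis of the upright steel finger pin near the end of the turn-button, 46 mm from the pivot axis and 29 mm above the board's top face. The pin is 10 mm thick with a 13 mm head and stands on the bar, from 17 to 41 mm above the board's top.
- bone_strip: Bystander: squared bone blank, 22 x 85 x 13 mm, loose on the board's far strip, beyond the recess. Origin: centre of its underside.
- sanding: Bystander: sanding block of cork and paper, 45 x 88 x 26 mm, on the bench well to the right of the board. Origin: centre of its underside.
There are look-alikes about, which are no part of the job. Leave any green look-alike of the bangle_wide alone.

How it is judged:
By the outcome, as a careful person would: the job done as asked, in the order asked, and still so for the second after the job is handed in, with the robot touching nothing.
It also fails if it takes over 51 s, if anything falls off the work surface, if the arm or the gripper's body presses on something with over 40 N, if the wrist force passes 120 N, or if a joint passes its speed limit or range.

## Working session

There is one attempt and no reset: what is moved stays moved. The work goes in short steps, Python scripts to look and compute and a shell command to move; the robot and the scene stay as the last step left them, time stands still between calls to the robot, and variables do not carry over. Pictures are saved under pics/ and viewed, and the job is handed in when it is done.

```bash
mkdir -p pics; cat > h.py <<'E'
import numpy as np, cv2
from station import arm, get_image, regions_of
def pts(p,mask=None):
    d=p["depth"]; v,u=np.nonzero((d>0)&(mask if mask is not None else True)); z=d[v,u]
    c=np.c_[(u-p["cx"])/p["fx"]*z,(v-p["cy"])/p["fy"]*z,z]
    return c@np.array(p["rotation"]).T+np.array(p["origin"]),u,v
def proj(p,w):
    c=(np.atleast_2d(w)-np.array(p["origin"]))@np.array(p["rotation"])
    return np.c_[c[:,0]/c[:,2]*p["fx"]+p["cx"],c[:,1]/c[:,2]*p["fy"]+p["cy"]]
def save(p,n): cv2.imwrite("pics/"+n,cv2.cvtColor(p["image"],cv2.COLOR_RGB2BGR))
E
python3 - <<'E'
from h import *
s=arm.sense(); print(s)
for n in("top","scene"):
    p=get_image(n); save(p,n+"0.png"); np.save("pics/"+n+"0.npy",p,allow_pickle=True)
    print(n,p["origin"])
    for t in["board","bangle_wide","bangle_narrow","turn_button","button_pin","bone_strip","sanding"]:
        for r in regions_of(t,p)[:4]:
            w,u,v=pts(p,r["region"]); print(t,round(r["conf"],2),r["box"],np.median(w,0).round(3),np.percentile(w,2,0).round(3),np.percentile(w,98,0).round(3))
E
```

```text
{'time_s': 0.0, 'joints': array([-1.40962488e+00,  3.51216393e-01,  1.65248539e+00, -1.45084779e-05,
        1.13911096e+00, -8.45724054e-02]), 'qd': array([-0.0001282 ,  0.00173679, -0.00045017, -0.0012366 , -0.00073819,
        0.00167693]), 'effort': array([-1.11936213e-03, -5.06102622e+01, -2.91406578e+01, -1.25844972e-04,
        4.49261803e-03,  1.70207912e-06]), 'position': array([ 0.13381672, -0.53331597,  0.40414587]), 'tcp_rot': array([-0.55722338,  0.43526675, -0.43462746,  0.55780278]), 'ft_force': array([ 0.37651011, -0.38563906, -0.09865059]), 'moment': array([-0.04040987, -0.02762525,  0.0138866 ]), 'gripper_width': 0.9993870950921019}
top [ 0.37419541 -0.34683066  1.05649307]Traceback (most recent call last):
  File "<stdin>", line 8, in <module>
  File "h.py", line 6, in pts
    return c@np.array(p["rotation"]).T+np.array(p["origin"]),u,v
           ~^~~~~~~~~~~~~~~~~~~~~~~~~~
ValueError: matmul: Input operand 1 has a mismatch in its core dimension 0, with gufunc signature (n?,k),(k,m?)->(n?,m?) (size 4 is different from 3)
```

```bash
sed -i '1a from scipy.spatial.transform import Rotation as Ro\ndef RM(q):\n    q=np.array(q,float)\n    return q if q.shape==(3,3) else Ro.from_quat(q).as_matrix()' h.py; sed -i 's/np.array(p\["rotation"\])/RM(p["rotation"])/' h.py
python3 - <<'E'
from h import *
for n in("top","scene"):
    p=get_image(n); save(p,n+"0.png"); np.save("pics/"+n+"0.npy",p,allow_pickle=True)
    print(n,p["origin"],p["rotation"],p["fx"])
    for t in["board","bangle_wide","bangle_narrow","turn_button","button_pin","bone_strip","sanding"]:
        for r in regions_of(t,p)[:4]:
            w,u,v=pts(p,r["region"]); print(t,round(r["conf"],2),r["box"],np.median(w,0).round(3),np.percentile(w,2,0).round(3),np.percentile(w,98,0).round(3))
E
```

```text
top [ 0.37419541 -0.34683066  1.05649307] [-0.69507575  0.7161916  -0.04397561  0.04478206] 418.8067279894861
board 0.66 [115.2, 158.3, 140.1, 93.9] [ 0.476 -0.179  0.031] [ 0.384 -0.34   0.022] [ 0.578 -0.022  0.046]
bangle_wide 0.89 [119.7, 193.4, 34.3, 36.8] [ 0.464 -0.07   0.043] [ 0.427 -0.11   0.037] [ 0.505 -0.031  0.047]
bangle_wide 0.58 [282.0, 213.1, 32.2, 27.4] [ 0.428 -0.462  0.012] [ 0.391 -0.499  0.007] [ 0.47  -0.421  0.016]
bangle_narrow 0.77 [216.3, 186.7, 28.8, 28.6] [ 0.496 -0.296  0.042] [ 0.463 -0.329  0.037] [ 0.529 -0.267  0.046]
turn_button 0.46 [184.0, 224.1, 27.8, 13.1] [ 0.417 -0.211  0.049] [ 0.408 -0.243  0.033] [ 0.427 -0.183  0.074]
button_pin 0.62 [183.3, 228.5, 25.6, 6.3] [ 0.417 -0.211  0.049] [ 0.409 -0.243  0.044] [ 0.427 -0.183  0.074]
bone_strip 0.85 [176.1, 168.9, 33.1, 13.6] [ 0.558 -0.206  0.044] [ 0.545 -0.245  0.034] [ 0.573 -0.166  0.048]
bone_strip 0.57 [116.9, 194.1, 38.9, 36.0] [ 0.468 -0.068  0.043] [ 0.428 -0.11   0.032] [ 0.507 -0.029  0.047]
sanding 0.67 [330.0, 222.4, 40.8, 28.6] [ 0.396 -0.589  0.026] [ 0.371 -0.632  0.002] [ 0.422
[... 547 characters left out ...]
001] [0.504 0.046 0.047]
bangle_narrow 0.53 [211.0, 198.2, 10.8, 13.2] [ 0.41  -0.231  0.051] [ 0.405 -0.245  0.043] [ 0.419 -0.185  0.074]
bangle_narrow 0.47 [239.9, 204.3, 30.4, 15.3] [ 0.491 -0.297  0.042] [ 0.46  -0.331  0.031] [ 0.524 -0.25   0.046]
turn_button 0.61 [210.8, 199.5, 10.4, 11.4] [ 0.41  -0.236  0.051] [ 0.405 -0.245  0.042] [ 0.419 -0.193  0.073]
button_pin 0.33 [195.3, 173.6, 29.8, 15.5] [ 0.465 -0.072  0.043] [ 0.425 -0.111  0.032] [ 0.5   -0.032  0.047]
bone_strip 0.47 [249.3, 183.1, 19.2, 17.9] [ 0.553 -0.205  0.044] [ 0.54  -0.246  0.006] [ 0.6   -0.104  0.048]
sanding 0.78 [259.1, 274.6, 31.1, 37.5] [ 0.389 -0.603  0.027] [ 0.366 -0.636  0.002] [ 0.416 -0.55   0.03 ]
```

View pics/top0.png

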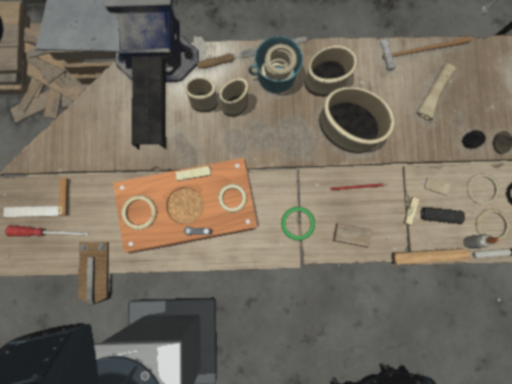

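View pics/scene0.png

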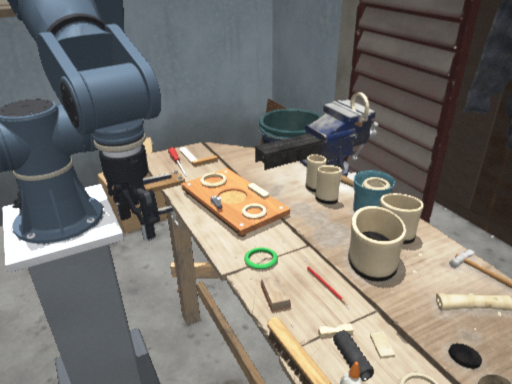

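The top view shows the wide bangle on the left (px 139,212), the recess (185,205), the narrow bangle (232,198), the button (198,231) and the green look-alike (298,223). I'll fit these accurately.

```bash
python3 - <<'E'
from h import *
from scipy.optimize import least_squares
def circ(xy,r=None):
    f=lambda q:np.hypot(xy[:,0]-q[0],xy[:,1]-q[1])-q[2]
    return least_squares(f,[*xy.mean(0),.03],loss="soft_l1",f_scale=.003).x
p=np.load("pics/top0.npy",allow_pickle=True).item()
w,u,v=pts(p); im=p["image"][v,u].astype(int)
hsv=cv2.cvtColor(p["image"],cv2.COLOR_RGB2HSV)[v,u]
for n,c,R in(("wide",(.465,-.07),.06),("narrow",(.496,-.298),.05)):
    m=(np.hypot(w[:,0]-c[0],w[:,1]-c[1])<R)&(w[:,2]>.038)&(w[:,2]<.06)
    q=circ(w[m,:2]); d=np.hypot(*(w[m,:2]-q[:2]).T); print(n,m.sum(),q.round(4),np.percentile(d,[2,98]).round(4))
m=(np.hypot(w[:,0]-.479,w[:,1]+.183)<.065)&(w[:,2]<.028)&(w[:,2]>.018)
q=w[m]; print("recess",m.sum(),q.mean(0),(np.percentile(q,[1,99],axis=0)).round(4).tolist())
hull=cv2.convexHull((q[:,:2]*1e3).astype(np.float32)); print(cv2.minEnclosingCircle(hull))
# board: points z .028-.036
m=(abs(w[:,2]-.033)<.012)&(w[:,0]>.35)&(w[:,0]<.62)&(w[:,1]<0.02)&(w[:,1]>-.38)&(hsv[:,1]>90)
print("boardz",np.median(w[m,2])); r=cv2.minAreaRect((w[m,:2]*1e3).astype(np.float32)); print(r,cv2.boxPoints(r))
m=(w[:,2]>.047)&(np.hypot(w[:,0]-.417,w[:,1]+.211)<.06)
for a in w[m]: print(a.round(3).tolist(),end=" ")
big=cv2.resize(p["image"][150:260,105:265],None,fx=5,fy=5,interpolation=cv2.INTER_CUBIC); cv2.imwrite("pics/z0.png",big[:,:,::-1])
E
```

```text
wide 441 [ 0.4669 -0.0709  0.037 ] [0.0312 0.0424]
narrow 321 [ 0.4956 -0.2989  0.0302] [0.025  0.0349]
recess 1048 [ 0.48176286 -0.18036133  0.02404011] [[0.4382, -0.2269, 0.0195], [0.5255, -0.1371, 0.0279]]
((481.47808837890625, -181.21951293945312), 64.45427703857422)
boardz 0.031065830120394766
((478.9312438964844, -158.67124938964844), (179.62205505371094, 374.840576171875), 8.878961563110352) [[ 361.26855    12.640995]
 [ 419.12433  -357.70773 ]
 [ 596.59393  -329.9835  ]
 [ 538.73816    40.365234]]
[0.427, -0.187, 0.048] [0.427, -0.19, 0.048] [0.427, -0.193, 0.05] [0.427, -0.195, 0.048] [0.425, -0.183, 0.05] [0.425, -0.185, 0.051] [0.425, -0.188, 0.05] [0.425, -0.19, 0.049] [0.425, -0.192, 0.049] [0.424, -0.197, 0.05] [0.424, -0.202, 0.049] [0.424, -0.204, 0.049] [0.424, -0.207, 0.05] [0.424, -0.209, 0.051] [0.424, -0.211, 0.048] [0.424, -0.214, 0.048] [0.424, -0.219, 0.051] [0.424, -0.221, 0.05] [0.423, -0.231, 0.048] [0.423, -0.238, 0.048] [0.422, -0.182, 0.047] [0.422, -0.185, 0.049] [0.422, -0.188, 0.051] [0.422, -0.19, 0.052] [0.422, -0.193, 0.052] [0.422, -0.195, 0.051] 
[... 2115 characters left out ...]
209, 0.051] [0.412, -0.211, 0.047] [0.412, -0.214, 0.048] [0.412, -0.216, 0.05] [0.412, -0.224, 0.051] [0.411, -0.233, 0.07] [0.41, -0.236, 0.072] [0.41, -0.238, 0.074] [0.41, -0.24, 0.072] [0.411, -0.245, 0.048] [0.41, -0.187, 0.049] [0.41, -0.19, 0.051] [0.41, -0.193, 0.053] [0.41, -0.194, 0.047] [0.41, -0.197, 0.05] [0.41, -0.199, 0.048] [0.41, -0.202, 0.049] [0.41, -0.204, 0.048] [0.41, -0.209, 0.047] [0.409, -0.214, 0.051] [0.409, -0.219, 0.049] [0.409, -0.221, 0.05] [0.409, -0.223, 0.05] [0.409, -0.226, 0.05] [0.409, -0.228, 0.049] [0.409, -0.23, 0.048] [0.409, -0.233, 0.047] [0.409, -0.235, 0.048] [0.409, -0.238, 0.049] [0.409, -0.24, 0.05] [0.409, -0.242, 0.048] [0.408, -0.19, 0.051]
```

View pics/z0.png

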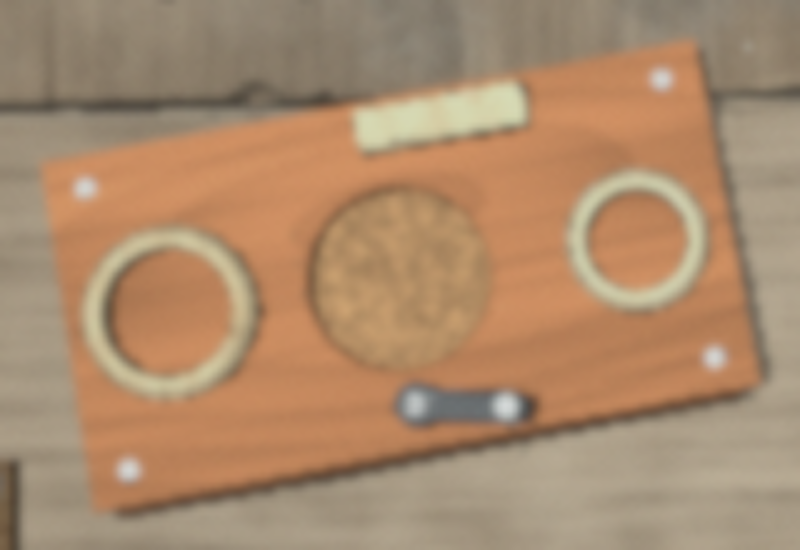

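```bash
python3 - <<'E'
from h import *
p=np.load("pics/top0.npy",allow_pickle=True).item()
R=RM(p["rotation"]);o=np.array(p["origin"])
def up(zx,zy,z,off=True):
    u=105+(zx+.5)/5-.5; v=150+(zy+.5)/5-.5
    d=R@np.array([(u-p["cx"])/p["fx"],(v-p["cy"])/p["fy"],1]); return (o+d*(z-o[2])/d[2])[:2]
C=[up(*c,.032) for c in((42,165),(695,40),(762,382),(97,510))]
print(np.round(C,4), "center",np.mean(C,0))
for a,b in((1,0),(2,3)): d=C[b]-C[a]; print("len",np.hypot(*d),"yaw",np.arctan2(-d[0],d[1]))
for a,b in((3,0),(2,1)): d=C[b]-C[a]; print("len",np.hypot(*d),"yaw",np.arctan2(d[1],d[0]))
print("recess rim",[up(*c,.032).round(4) for c in((310,280),(492,280),(400,185),(400,371))])
print("pivot",up(415,404,.049),"pin",up(508,405,.073))
E
```

```text
[[ 0.5431 -0.0051]
 [ 0.5964 -0.3302]
 [ 0.4252 -0.3583]
 [ 0.3729 -0.0338]] center [ 0.4843908  -0.18185283]
len 0.32940964210869905 yaw 0.1623977251092848
len 0.32863858474445184 yaw 0.1599295602498229
len 0.1726647131428153 yaw 0.16695264167677207
len 0.17347405596710566 yaw 0.16248080538727763
recess rim [array([ 0.4819, -0.1377]), array([ 0.4792, -0.2272]), array([ 0.5278, -0.1824]), array([ 0.4359, -0.1815])]
pivot [ 0.41878809 -0.19128211] pin [ 0.41595782 -0.23854687]
```

Yaw is about 0.163 rad, the recess is at (0.482,-0.182), and the button is at about 0.30. I'll push the ring from outside with two half-open fingertips, so first I move behind it.

```bash
python3 -m handwheel '[[[0.0203,0.0326,0,0,0,0.091,0.5],[0.0203,0.0326,0,0,0,0.091,0.5],[0.0203,0.0326,0,0,0,0.091,0.5],[0.0203,0.0326,0,0,0,0.091,0.5],[0.0203,0.0326,0,0,0,0.091,0.5],[0.0203,0.0326,0,0,0,0.091,0.5],[0.0203,0.0326,0,0,0,0.091,0.5],[0.0203,0.0326,0,0,0,0.091,0.5]]]' 20
python3 -m handwheel '[[[0.0203,0.0326,0,0,0,0.091,0.5],[0.0203,0.0326,0,0,0,0.091,0.5],[0.0203,0.0326,0,0,0,0.091,0.5],[0.0203,0.0326,0,0,0,0.091,0.5],[0.0203,0.0326,0,0,0,0.091,0.5],[0.0203,0.0326,0,0,0,0.091,0.5],[0.0203,0.0326,0,0,0,0.091,0.5],[0.0203,0.0326,0,0,0,0.091,0.5]]]'
python3 - <<'E'
from h import *
s=arm.sense(); print(s["position"],s["gripper_width"],RM(s["tcp_rot"]).round(3).tolist())
p=get_image("wrist"); save(p,"w1.png"); 
he=np.array(p["hand_eye"]); print(he.round(3))
d=p["depth"]; v,u=np.nonzero((d>0)&(d<.3)); z=d[v,u]
c=np.c_[(u-p["cx"])/p["fx"]*z,(v-p["cy"])/p["fy"]*z,z]@he[:3,:3].T+he[:3,3]
m=(c[:,1]<.2); c=c[m]; print(len(c), np.percentile(c,[0,1,50,99,100],axis=0).round(4))
E
```

```text
time_s: 1.57
position: [0.2967, -0.271, 0.4049]
tcp_rot: [0.676, -0.206, 0.207, -0.676]
ft_force: [0.8, -1.1, 1.3]
gripper_width: 0.501
time_s: 2.23
position: [0.4593, -0.0098, 0.4049]
tcp_rot: [0.706, 0.048, -0.048, -0.705]
ft_force: [1.3, -0.1, 1.1]
gripper_width: 0.497
[ 0.4592739  -0.00982494  0.4049156 ] 0.49722062823966 [[0.991, 0.001, -0.135], [0.135, -0.0, 0.991], [0.001, -1.0, -0.0]]
[[ 1.    -0.001 -0.    -0.   ]
 [-0.    -0.285  0.958  0.031]
 [-0.    -0.958 -0.285  0.073]
 [ 0.     0.     0.     1.   ]]
38502 [[-0.0638  0.076  -0.0133]
 [-0.0591  0.0779 -0.0101]
 [ 0.0003  0.0996  0.0115]
 [ 0.0596  0.1623  0.0198]
 [ 0.0637  0.1725  0.0214]]
```

View pics/w1.png

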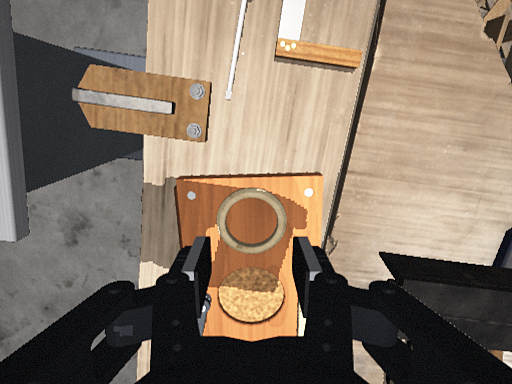

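The wrist view shows the ring (251,220) centred between the fingers, with the recess beyond it (251,294). Tips reach about 0.1725 ahead. Next I lower beside the ring and push.

```bash
python3 -m handwheel '[[[0,0,-0.03,0,0,0,0.5],[0,0,-0.03,0,0,0,0.5],[0,0,-0.03,0,0,0,0.5],[0,0,-0.03,0,0,0,0.5],[0,0,-0.03,0,0,0,0.5],[0,0,-0.03,0,0,0,0.5],[0,0,-0.01,0,0,0,0.5],[0,0,-0.005,0,0,0,0.5]]]'
python3 - <<'E'
from h import *
s=arm.sense(); print(s["position"],s["gripper_width"])
p=get_image("wrist"); save(p,"w2.png"); 
he=np.array(p["hand_eye"]); R=RM(s["tcp_rot"])
d=p["depth"]; v,u=np.nonzero((d>0)); z=d[v,u]
c=np.c_[(u-p["cx"])/p["fx"]*z,(v-p["cy"])/p["fy"]*z,z]@he[:3,:3].T+he[:3,3]
w=c@R.T+s["position"]
m=(c[:,1]>.12)&(c[:,1]<.176)&(abs(c[:,0])<.05)&(abs(c[:,2])<.03)
f=c[m]; print(m.sum())
for lo in(.12,.14,.155,.165):
    for sg in(-1,1):
        g=f[(f[:,1]>lo)&(f[:,0]*sg>0)]
        if len(g): print(lo,sg,len(g),g.min(0).round(4),g.max(0).round(4))
m=(np.hypot(w[:,0]-.467,w[:,1]+.071)<.055)&(w[:,2]>.038)&(w[:,2]<.055)
print(m.sum(),cv2.minEnclosingCircle((w[m,:2]*1e3).astype(np.float32)),np.percentile(w[m],[1,99],axis=0).round(4))
m=(np.hypot(w[:,0]-.467,w[:,1]+.071)<.025); print("board z",np.median(w[m,2]))
E
```

```text
time_s: 2.95
position: [0.4584, -0.0119, 0.2085]
tcp_rot: [-0.705, -0.045, 0.047, 0.706]
ft_force: [-0.3, 0.0, -0.4]
gripper_width: 0.5
[ 0.45838316 -0.0118803   0.20846071] 0.5001318210253252
8250
0.12 -1 4081 [-0.0499  0.12   -0.0299] [-0.0003  0.176   0.0146]
0.12 1 4169 [ 0.0002  0.12   -0.03  ] [0.05   0.176  0.0147]
0.14 -1 2423 [-0.0493  0.14   -0.0299] [-0.0003  0.176   0.0123]
0.14 1 2472 [ 0.0002  0.14   -0.03  ] [0.05   0.176  0.0121]
0.155 -1 1728 [-0.0493  0.155  -0.0299] [-0.0003  0.176   0.0119]
0.155 1 1768 [ 0.0002  0.155  -0.03  ] [0.05   0.176  0.0121]
0.165 -1 901 [-0.0493  0.165  -0.0298] [-0.0003  0.176   0.0117]
0.165 1 874 [ 0.0002  0.165  -0.0296] [0.05   0.176  0.0118]
2539 ((460.5811462402344, -42.29668426513672), 31.45754051208496) [[ 0.4355 -0.0559  0.0383]
 [ 0.489  -0.025   0.0456]]
board z 0.03171194277960125
```

View pics/w2.png

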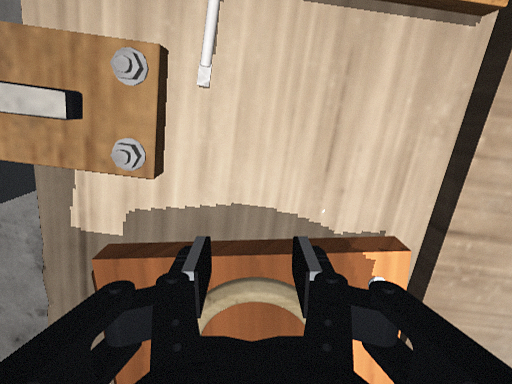

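```bash
python3 -m handwheel '[[[0.001,-0.005,0,0,0,0,0.5],[0.001,-0.008,0,0,0,0,0.5],[0.001,-0.008,0,0,0,0,0.5],[0.001,-0.008,0,0,0,0,0.5],[0.0015,-0.008,0,0,0,0,0.5],[0.001,-0.008,0,0,0,0,0.5],[0.001,-0.008,0,0,0,0,0.5],[0.001,-0.007,0,0,0,0,0.5]]]'
python3 - <<'E'
from h import *
s=arm.sense(); print(s["position"])
p=get_image("top"); big=cv2.resize(p["image"][150:260,105:265],None,fx=5,fy=5,interpolation=cv2.INTER_CUBIC); cv2.imwrite("pics/z1.png",big[:,:,::-1])
E
```

```text
time_s: 3.67
position: [0.4675, -0.0728, 0.2103]
tcp_rot: [0.706, 0.046, -0.046, -0.706]
ft_force: [-0.6, 5.4, 6.7]
gripper_width: 0.5
[ 0.46747018 -0.07279652  0.21025564]
```

View pics/z1.png

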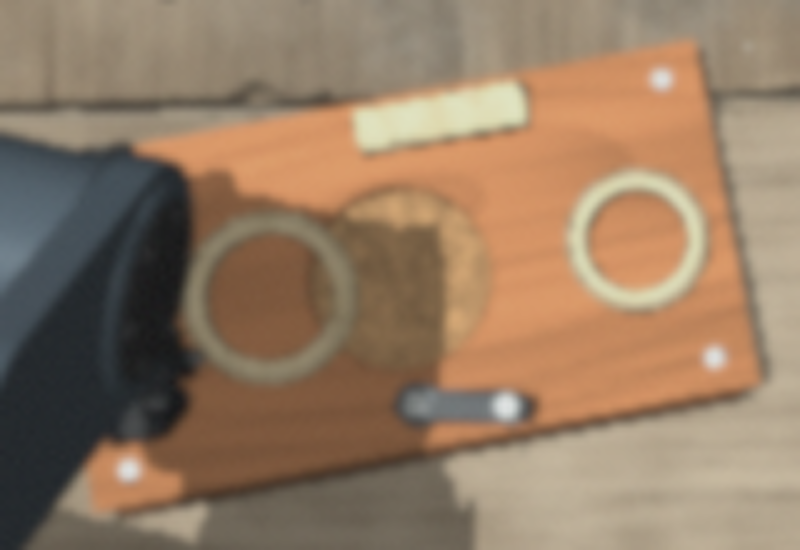

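Ring moving straight (zoom 270,297). The 6.7 N upward force suggests the tips brush the board, so I raise 4 mm and continue.

```bash
python3 -m handwheel '[[[0,0,0.004,0,0,0,0.5],[0.001,-0.006,0,0,0,0,0.5],[0.001,-0.007,0,0,0,0,0.5],[0.001,-0.007,0,0,0,0,0.5],[0.001,-0.007,0,0,0,0,0.5],[0.001,-0.006,0,0,0,0,0.5],[0.001,-0.005,0,0,0,0,0.5],[0.0005,-0.005,0,0,0,0,0.5]]]'
cat > fit.py <<'E'
import sys
from h import *
from scipy.optimize import least_squares
s=arm.sense(); print(s["position"],s["ft_force"].round(1))
p=get_image("top"); big=cv2.resize(p["image"][150:260,105:265],None,fx=5,fy=5,interpolation=cv2.INTER_CUBIC); cv2.imwrite("pics/"+sys.argv[1],big[:,:,::-1])
w,u,v=pts(p); g=p["image"][v,u].astype(int); c=np.array([float(sys.argv[2]),float(sys.argv[3])]); zl=float(sys.argv[4])
m=(np.hypot(*(w[:,:2]-c).T)<.05)&(np.hypot(*(w[:,:2]-c).T)>.025)&(w[:,2]>zl)&(w[:,2]<.05)
xy=w[m,:2]
q=least_squares(lambda q:np.hypot(xy[:,0]-q[0],xy[:,1]-q[1])-.037,c,loss="soft_l1",f_scale=.003).x
a=np.arctan2(*(xy-q).T[::-1]); 
print("ring",m.sum(),q.round(4)); 
for k in range(8):
    t=(((a+np.pi)//(np.pi/4)).astype(int)%8==k)&(abs(np.hypot(*(xy-q).T)-.037)<.004)
    print(round(-157.5+45*k),t.sum(),np.median(w[m][t,2]).round(4) if t.sum() else None)
E
python3 fit.py z2.png .479 -.163 .034
```

```text
time_s: 4.38
position: [0.4739, -0.1155, 0.2138]
tcp_rot: [-0.706, -0.046, 0.046, 0.706]
ft_force: [-0.6, 4.5, 5.3]
gripper_width: 0.497
[ 0.47385573 -0.11553819  0.21379035] [-0.6  4.5  5.3]
ring 368 [ 0.4783 -0.1602]
-158 46 0.0426
-112 42 0.0429
-68 39 0.0432
-22 38 0.0434
22 31 0.0437
68 0 None
112 20 0.0433
158 40 0.0432
```

View pics/z2.png

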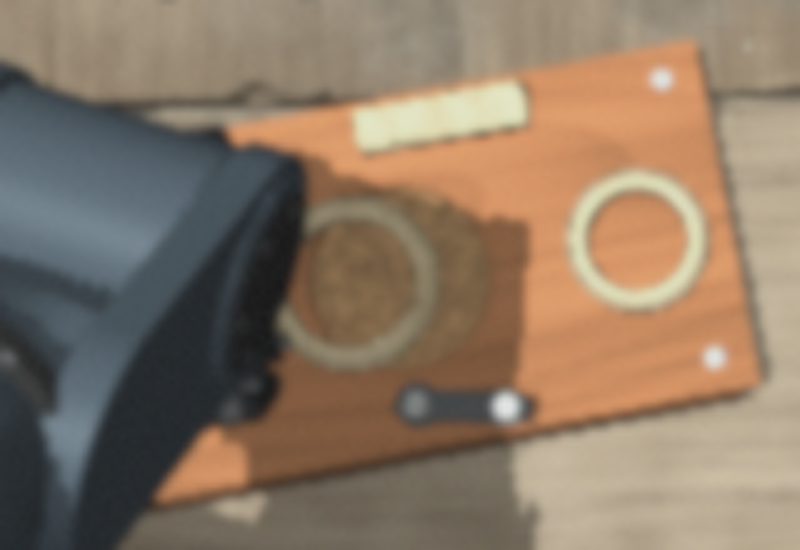

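```bash
python3 -m handwheel '[[[0.0005,-0.003,-0.002,0,0,0,0.5],[0.0005,-0.003,0,0,0,0,0.5],[0.0005,-0.003,0,0,0,0,0.5],[0.0005,-0.003,0,0,0,0,0.5],[0.0005,-0.003,0,0,0,0,0.5],[0.0005,-0.002,0,0,0,0,0.5],[0.0005,-0.002,0,0,0,0,0.5],[0,0,0,0,0,0,0.5]]]'
python3 fit.py z3.png .481 -.18 .031
```

```text
time_s: 5.1
position: [0.4771, -0.1345, 0.2114]
tcp_rot: [0.706, 0.046, -0.046, -0.706]
ft_force: [-0.5, -0.2, 0.2]
gripper_width: 0.499
[ 0.47711617 -0.1344659   0.21141557] [-0.5 -0.2  0.2]
ring 411 [ 0.4806 -0.1806]
-158 39 0.035
-112 38 0.0343
-68 36 0.034
-22 38 0.0358
22 25 0.0356
68 0 None
112 18 0.0357
158 39 0.0359
```

View pics/z3.png

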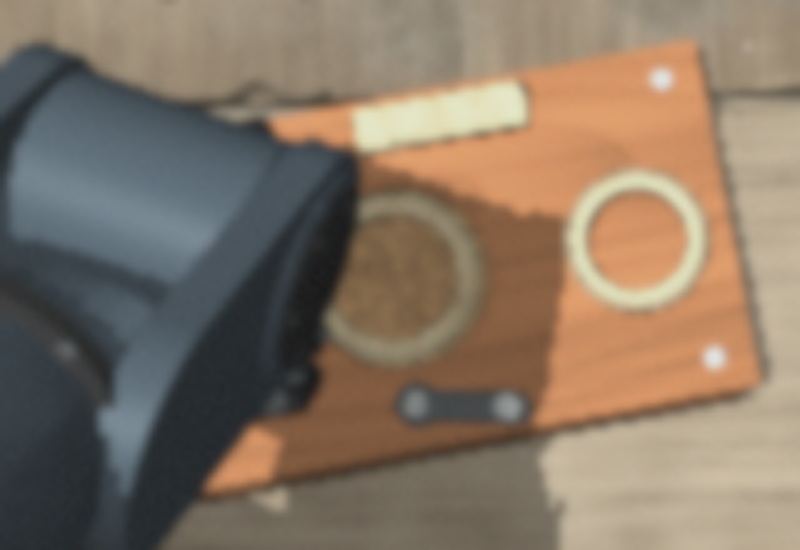

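Ring top fell from 43 to about 35 mm and the force is nearly zero, so it has dropped. I back off, rise, shut the fingers and check.

```bash
python3 -m handwheel '[[[-0.001,0.008,0,0,0,0,0.5],[-0.001,0.012,0,0,0,0,0.5],[0,0.01,0.03,0,0,0,0.5],[0,0,0.04,0,0,0,1],[0,0,0.04,0,0,0,1],[0,0,0.02,0,0,0,1],[0,0,0,0,0,0,1],[0,0,0,0,0,0,1]]]'
cat > wr.py <<'E'
import sys
from h import *
def wrist(name):
    s=arm.sense(); print(s["position"],s["gripper_width"],s["joints"].round(2),s["ft_force"].round(1))
    p=get_image("wrist"); save(p,name)
    he=np.array(p["hand_eye"]); R=RM(s["tcp_rot"])
    d=p["depth"]; v,u=np.nonzero((d>0)); z=d[v,u]
    c=np.c_[(u-p["cx"])/p["fx"]*z,(v-p["cy"])/p["fy"]*z,z]@he[:3,:3].T+he[:3,3]
    return p,c,c@R.T+s["position"],u,v
E
python3 - <<'E'
from wr import *
p,c,w,u,v=wrist("w4.png")
m=(c[:,1]<.22)&(c[:,1]>.1)&(abs(c[:,2])<.03)&(abs(c[:,0])<.05); print("fing",c[m].min(0),c[m].max(0))
m=(c[:,1]<.22)&(c[:,1]>.15)&(abs(c[:,2])<.03)&(abs(c[:,0])<.05); print("fing",c[m].min(0),c[m].max(0))
o=np.array([.4818,-.182]); dd=np.hypot(*(w[:,:2]-o).T); a=np.degrees(np.arctan2(w[:,1]-o[1],w[:,0]-o[0]))
for k in range(-180,180,45):
    t=(a>=k)&(a<k+45)&(dd<.05)&(dd>.03)&(w[:,2]<.06)
    t2=(a>=k)&(a<k+45)&(dd<.07)&(dd>.055)&(w[:,2]<.036)
    if t.sum(): print(k,np.percentile(w[t,2],95).round(4),np.median(w[t2,2]).round(4) if t2.sum() else None)
E
python3 fit.py z4.png .4815 -.182 .031
```

```text
time_s: 5.82
position: [0.475, -0.1029, 0.3422]
tcp_rot: [0.706, 0.047, -0.046, -0.705]
ft_force: [0.0, -0.9, 0.2]
gripper_width: -0.006
[ 0.47499204 -0.10291374  0.34224931] -0.005714281637144718 [-0.31  0.32  1.88  0.    0.95 -0.44] [ 0.  -0.9  0.2]
fing [-0.04993282  0.1000005  -0.01185048] [0.04999614 0.17093601 0.0181619 ]
fing [-0.01361554  0.15000112  0.00625029] [0.01360992 0.17093601 0.01197804]
-180 0.0366 0.0316
-45 0.0345 0.0317
0 0.0369 0.0317
45 0.0368 0.0317
90 0.0368 0.0316
135 0.0367 0.0317
[ 0.47478352 -0.1029971   0.34113052] [-0.4 -0.4 -1. ]
ring 558 [ 0.4814 -0.1795]
-158 39 0.0347
-112 38 0.0352
-68 38 0.0349
-22 37 0.036
22 36 0.035
68 38 0.0367
112 38 0.0354
158 38 0.0366
```

View pics/w4.png

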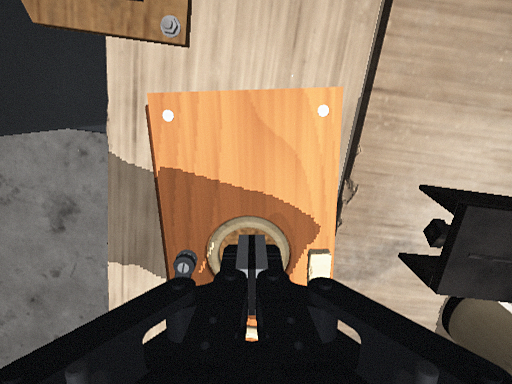

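View pics/z4.png

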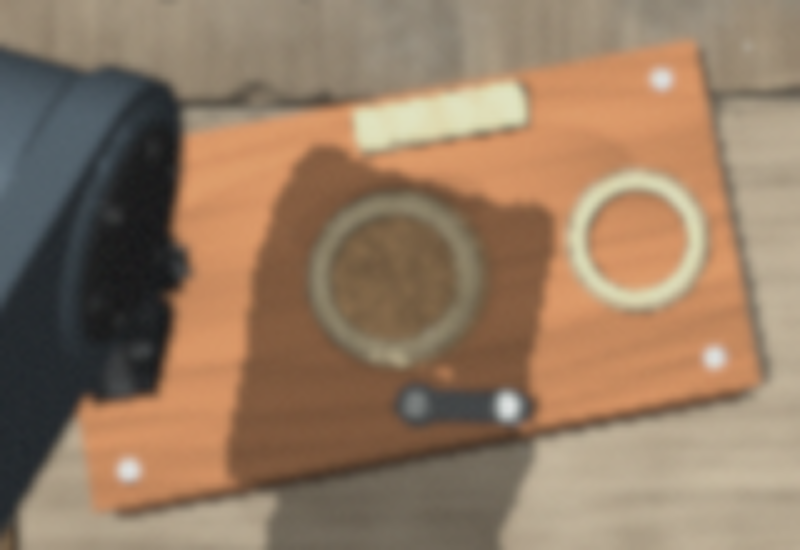

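The bangle is seated flat: its rim is about 36.8 mm all round where visible, against a board at 31.7 mm. Next I go to the near side of the pin with shut fingers.

```bash
python3 -m handwheel '[[[-0.00575,-0.0084,0,0,0,-0.11,1],[-0.00575,-0.0084,0,0,0,-0.11,1],[-0.00575,-0.0084,0,0,0,-0.11,1],[-0.00575,-0.0084,0,0,0,-0.11,1],[-0.00575,-0.0084,0,0,0,-0.11,1],[-0.00575,-0.0084,0,0,0,-0.11,1],[-0.00575,-0.0084,0,0,0,-0.11,1],[-0.00575,-0.0084,0,0,0,-0.11,1]]]'
python3 -m handwheel '[[[-0.00575,-0.0084,0,0,0,-0.11,1],[-0.00575,-0.0084,0,0,0,-0.11,1],[-0.00575,-0.0084,0,0,0,-0.11,1],[-0.00575,-0.0084,0,0,0,-0.11,1],[-0.00575,-0.0084,0,0,0,-0.11,1],[-0.00575,-0.0084,0,0,0,-0.11,1],[-0.00575,-0.0084,0,0,0,-0.11,1],[-0.00575,-0.0084,0,0,0,-0.11,1]]]'
python3 - <<'E'
from wr import *
p,c,w,u,v=wrist("w5.png"); print(arm.sense()["tcp_rot"],RM(arm.sense()["tcp_rot"])[:,2])
m=(w[:,2]>.066)&(w[:,2]<.085)&(np.hypot(w[:,0]-.416,w[:,1]+.239)<.025); print("pin",m.sum(),w[m].mean(0),w[m].min(0),w[m].max(0))
E
```

```text
time_s: 6.58
position: [0.4286, -0.1711, 0.3401]
tcp_rot: [-0.657, 0.262, -0.259, 0.658]
ft_force: [-0.6, 1.1, 0.0]
gripper_width: -0.004
time_s: 7.25
position: [0.3827, -0.2382, 0.3401]
tcp_rot: [-0.484, 0.517, -0.515, 0.484]
ft_force: [0.5, -0.6, -0.3]
gripper_width: -0.001
[ 0.38267346 -0.23824959  0.34011314] -0.001115706497304049 [-0.66  0.26  1.96  0.    0.92  0.97] [ 0.5 -0.6 -0.3]
[-0.48205369  0.51861797 -0.51657662  0.48146468] [ 0.9974278  -0.07162819 -0.0026807 ]
pin 199 [ 0.41641742 -0.23594178  0.07226449] [ 0.40999986 -0.24211715  0.06833601] [ 0.42237017 -0.22978759  0.07436412]
```

View pics/w5.png

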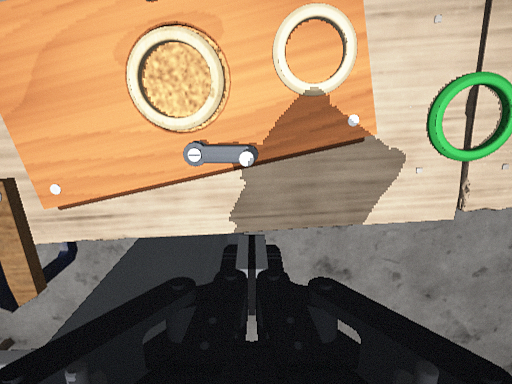

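The wrist view shows the pin (247,157) straight ahead of the fingers, the ring seated (176,79), and the narrow bangle undisturbed (315,50). I descend behind the pin.

```bash
python3 -m handwheel '[[[0,0.002,-0.02,0,0,0,1],[0,0,-0.03,0,0,0,1],[0,0,-0.03,0,0,0,1],[0,0,-0.02,0,0,0,1],[0,0,-0.009,0,0,0,1],[0,0,0,0,0,0,1],[0.004,0,0,0,0,0,1],[0,0,0,0,0,0,1]]]'
python3 - <<'E'
import numpy as np
from h import *
s=arm.sense(); P=s["position"][:2]; zt=RM(s["tcp_rot"])[:2,2]; print(s["position"],zt)
piv=np.array([.4186,-.1913]); yaw=.163
off=.012+.0060
prev=P; 
for b in np.r_[np.linspace(-93,9.3,17)]:
    a=np.radians(b); t=np.array([-np.sin(a),np.cos(a)]); pin=piv+.046*np.array([np.cos(a),np.sin(a)])
    q=pin-t*off; print(round(b,1),q.round(4),(q-prev).round(4)); prev=q
E
```

```text
time_s: 7.97
position: [0.388, -0.2364, 0.2336]
tcp_rot: [0.485, -0.514, 0.515, -0.486]
ft_force: [-0.1, -0.6, 1.1]
gripper_width: -0.0
[ 0.38804186 -0.23643888  0.23362175] [ 0.99835004 -0.05740098]
-93.0 [ 0.3982 -0.2363] [0.0102 0.0001]
-86.6 [ 0.4034 -0.2383] [ 0.0051 -0.002 ]
-80.2 [ 0.4087 -0.2397] [ 0.0053 -0.0014]
-73.8 [ 0.4141 -0.2405] [ 0.0055 -0.0008]
-67.4 [ 0.4196 -0.2407] [ 0.0055 -0.0002]
-61.0 [ 0.4251 -0.2403] [0.0055 0.0004]
-54.6 [ 0.4305 -0.2392] [0.0054 0.001 ]
-48.2 [ 0.4358 -0.2376] [0.0053 0.0016]
-41.8 [ 0.4409 -0.2354] [0.005  0.0022]
-35.5 [ 0.4456 -0.2326] [0.0048 0.0028]
-29.1 [ 0.4501 -0.2294] [0.0044 0.0033]
-22.7 [ 0.4541 -0.2256] [0.004  0.0037]
-16.3 [ 0.4577 -0.2215] [0.0036 0.0042]
-9.9 [ 0.4608 -0.2169] [0.0031 0.0045]
-3.5 [ 0.4634 -0.2121] [0.0026 0.0049]
2.9 [ 0.4655 -0.2069] [0.002  0.0051]
9.3 [ 0.4669 -0.2016] [0.0015 0.0053]
```

```bash
python3 -m handwheel '[[[0.01,0,-0.002,0,0,0,1],[0.0051,-0.002,0,0,0,0.1117,1],[0.0053,-0.0014,0,0,0,0.1117,1],[0.0055,-0.0008,0,0,0,0.1117,1],[0.0055,-0.0002,0,0,0,0.1117,1],[0.0055,0.0004,0,0,0,0.1117,1],[0.0054,0.001,0,0,0,0.1117,1],[0.0053,0.0016,0,0,0,0.1117,1]]]'
python3 - <<'E'
from wr import *
p,c,w,u,v=wrist("w6.png"); print(RM(arm.sense()["tcp_rot"])[:,2])
m=(w[:,2]>.066)&(w[:,2]<.085)&(c[:,2]>.0125)&(c[:,2]<.05)&(abs(c[:,0])<.04); print("pin tool",m.sum(),c[m].mean(0),"world",w[m].mean(0))
E
```

```text
time_s: 8.63
position: [0.4359, -0.2378, 0.2316]
tcp_rot: [0.646, -0.288, 0.289, -0.645]
ft_force: [0.0, -1.5, 0.3]
gripper_width: -0.001
[ 0.43585734 -0.23778929  0.23157557] -0.0013868296747845243 [-0.59  0.52  1.92 -0.    0.7   0.25] [ 0.  -1.5  0.3]
[7.40136542e-01 6.72456281e-01 6.71086019e-04]
pin tool 550 [-0.00153077  0.15929422  0.0187368 ] world [ 0.4490611  -0.22434542  0.07228658]
```

View pics/w6.png

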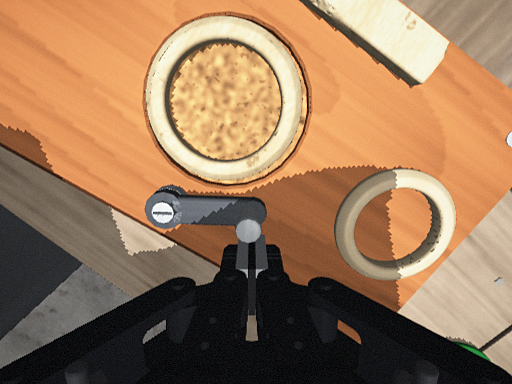

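The pin (249,232) is at the fingertip face, the bar is swinging, and the ring is untouched (228,98). I continue along the arc.

```bash
python3 -m handwheel '[[[0.005,0.0022,0,0,0,0.1117,1],[0.0048,0.0028,0,0,0,0.1117,1],[0.0044,0.0033,0,0,0,0.1117,1],[0.004,0.0037,0,0,0,0.1117,1],[0.0036,0.0042,0,0,0,0.1117,1],[0.0031,0.0045,0,0,0,0.1117,1],[0.0026,0.0049,0,0,0,0.1117,1],[0.002,0.0051,0,0,0,0.1117,1]]]'
python3 - <<'E'
from wr import *
p,c,w,u,v=wrist("w7.png"); print(RM(arm.sense()["tcp_rot"])[:,2])
m=(w[:,2]>.066)&(w[:,2]<.085)&(c[:,2]>.0125)&(c[:,2]<.05)&(abs(c[:,0])<.04); q=w[m].mean(0); print("pin tool",m.sum(),c[m].mean(0),"world",q, "board ang",np.arctan2(q[1]+.1913,q[0]-.4186)-.163)
E
```

```text
time_s: 9.35
position: [0.4651, -0.2069, 0.2315]
tcp_rot: [0.707, 0.018, -0.017, -0.706]
ft_force: [1.2, -0.8, -1.0]
gripper_width: -0.001
[ 0.46512305 -0.206883    0.23151964] -0.0010832561980607535 [-0.51  0.53  1.89 -0.    0.72 -0.56] [ 1.2 -0.8 -1. ]
[-5.76415132e-02  9.98336969e-01 -8.67700720e-04]
pin tool 555 [4.44861763e-05 1.59208016e-01 1.87258733e-02] world [ 0.46456222 -0.18836129  0.07228873] board ang -0.09914938519541848
```

View pics/w7.png

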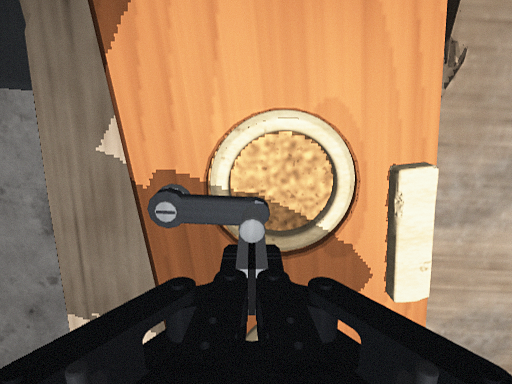

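The bar already lies over the near rim, with about 6° left. I'll push gently into the stop and watch the force.

```bash
python3 -m handwheel '[[[0.001,0.0025,0,0,0,0.05,1],[0.0005,0.0025,0,0,0,0.05,1],[0,0.001,0,0,0,0,1],[0,0.001,0,0,0,0,1],[0,0.001,0,0,0,0,1],[0,0.001,0,0,0,0,1],[0,0,0,0,0,0,1],[0,0,0,0,0,0,1]]]'
cat > st.py <<'E'
from wr import *
import sys
p,c,w,u,v=wrist(sys.argv[1]); print(RM(arm.sense()["tcp_rot"])[:,2])
m=(w[:,2]>.066)&(w[:,2]<.085)&(c[:,2]>.0125)&(c[:,2]<.06)&(abs(c[:,0])<.04); q=w[m].mean(0); print("pin tool",m.sum(),c[m].mean(0),"world",q, "board ang",np.arctan2(q[1]+.1913,q[0]-.4186)-.163)
E
python3 st.py w8.png
```

```text
time_s: 10.07
position: [0.466, -0.1988, 0.2311]
tcp_rot: [0.706, 0.051, -0.051, -0.705]
ft_force: [-0.9, -9.0, 1.0]
gripper_width: -0.002
[ 0.4659717  -0.19877425  0.23109965] -0.0022712801888745 [-0.49  0.53  1.89 -0.    0.72 -0.64] [-0.9 -9.   1. ]
[-0.14373759  0.98961369 -0.00206221]
pin tool 550 [0.00019376 0.15878754 0.0184626 ] world [ 0.46372985 -0.18078949  0.07227298] board ang 0.06581616861949374
```

A 9 N reaction means the stop is reached. I back off straight, rise and move clear.

```bash
python3 -m handwheel '[[[0,-0.003,0,0,0,0,1],[0.001,-0.006,0,0,0,0,1],[0.001,-0.008,0,0,0,0,1],[0,0,0.02,0,0,0,1],[0,0,0.04,0,0,0,1],[0,0,0.04,0,0,0,1],[0,-0.02,0.03,0,0,0,1],[0,-0.03,0,0,0,0,1]]]'
python3 -m handwheel '[[[-0.01,-0.03,0,0,0,0,1],[-0.01,-0.04,0,0,0,0,1],[-0.01,-0.04,0,0,0,0,1],[-0.01,-0.04,0,0,0,0,1],[-0.01,-0.03,0,0,0,0,1],[0,0,0,0,0,0,1],[0,0,0,0,0,0,1],[0,0,0,0,0,0,1]]]'
python3 fit.py z9.png .4815 -.182 .031; python3 - <<'E'
from wr import *
p,c,w,u,v=wrist("w9.png")
m=(w[:,2]>.066)&(w[:,2]<.085)&(np.hypot(w[:,0]-.464,w[:,1]+.183)<.03)
q=w[m].mean(0); print(m.sum(),q,np.arctan2(q[1]+.1913,q[0]-.4186)-.163)
o=np.array([.4818,-.182]); dd=np.hypot(*(w[:,:2]-o).T); a=np.degrees(np.arctan2(w[:,1]-o[1],w[:,0]-o[0]))
for k in range(-180,180,45):
    t=(a>=k)&(a<k+45)&(dd<.05)&(dd>.03)&(w[:,2]<.04)
    if t.sum(): print(k,np.percentile(w[t,2],95).round(4))
t=get_image("top")
for n in("bangle_wide","bangle_narrow","bone_strip","sanding"):
    for r in regions_of(n,t)[:2]: print(n,round(r["conf"],2),np.median(pts(t,r["region"])[0],0).round(3))
E
```

```text
time_s: 10.78
position: [0.4687, -0.2652, 0.3671]
tcp_rot: [0.707, 0.055, -0.05, -0.703]
ft_force: [1.6, 0.5, 1.6]
gripper_width: -0.001
time_s: 11.45
position: [0.4176, -0.4449, 0.3604]
tcp_rot: [-0.705, -0.051, 0.052, 0.706]
ft_force: [0.6, 0.1, -0.2]
gripper_width: -0.0
[ 0.41758514 -0.44494289  0.36037777] [ 0.6  0.1 -0.2]
ring 588 [ 0.4812 -0.1795]
-158 40 0.0399
-112 44 0.035
-68 37 0.0353
-22 37 0.0356
22 40 0.0353
68 37 0.035
112 38 0.0359
158 35 0.0352
[ 0.41792009 -0.44443021  0.36052781] -0.003388351291454941 [-0.89  0.5   1.53  0.    1.11 -1.04] [ 0.   0.9 -0.4]
0 [nan nan nan] nan
bangle_wide 0.67 [ 0.412 -0.429  0.011]
bangle_wide 0.64 [ 0.486 -0.173  0.035]
bangle_narrow 0.79 [ 0.494 -0.3    0.042]
bone_strip 0.75 [ 0.558 -0.206  0.044]
sanding 0.52 [ 0.477 -0.162  0.031]<stdin>:4: RuntimeWarning: Mean of empty slice.
  ret = um.true_divide(
```

View pics/z9.png

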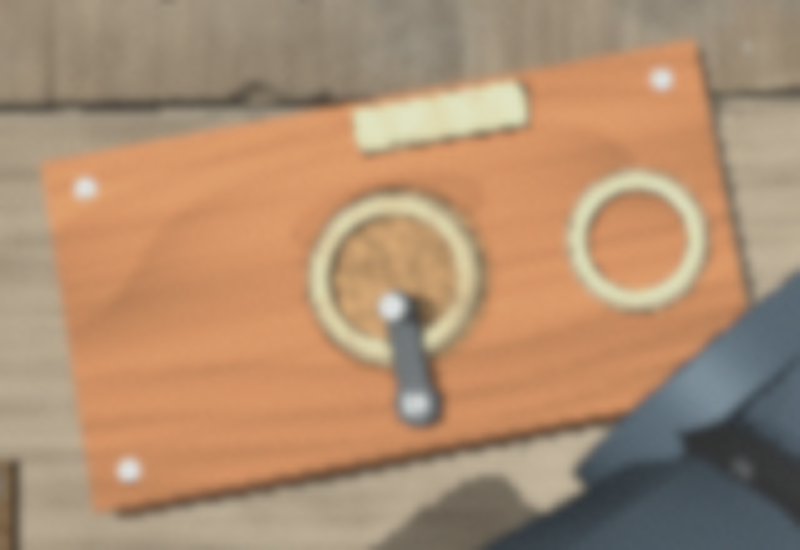

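View pics/w9.png

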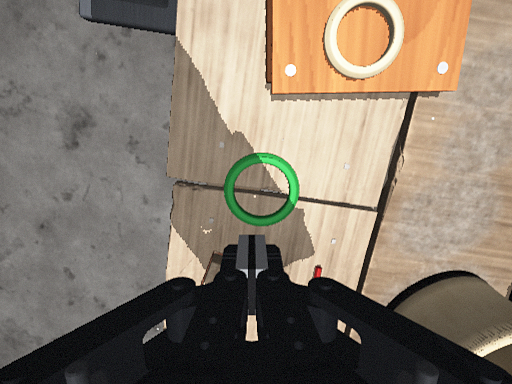

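```bash
python3 - <<'E'
from h import *
p=get_image("top"); w,u,v=pts(p)
m=(w[:,2]>.062)&(w[:,2]<.085)&(np.hypot(w[:,0]-.464,w[:,1]+.183)<.03); q=w[m].mean(0)
R=RM(p["rotation"]);o=np.array(p["origin"])
def up(zx,zy,z):
    d=R@np.array([(105+zx/5-.4-p["cx"])/p["fx"],(150+zy/5-.4-p["cy"])/p["fy"],1]); return (o+d*(z-o[2])/d[2])[:2]
a=up(415,402,.05);b=up(393,306,.073); print(m.sum(),q,a,b,np.hypot(*(b-a)))
for x in(b,q): print(np.arctan2(x[1]-a[1],x[0]-a[0])-.163)
print(arm.sense()["qd"].round(3))
E
```

```text
23 [ 0.4638047  -0.18393452  0.07129468] [ 0.41970023 -0.19144661] [ 0.46409301 -0.18510561] 0.044843366970336064
-0.02112129826785239
0.005705944161859933
[-0.003  0.002 -0.002 -0.     0.002  0.002]
```

The button reads 0 ± 0.02 rad from the board's +x, so it is at its stop. I'm handing in.

```bash
python3 -c "
from station import arm
print(arm.finish_job())"
```

```text
the job is handed in; nothing more can be done
None
```

I slid the larger bangle across the board with two half-open fingertips until it dropped into the recess. Then, with the fingers shut, I swung the turn-button round by its pin to the stop. I handed the job in with the robot clear of everything, at about 12 s of the 51 s.

**Last checks**
- **Bangle:** its rim stands about 5 mm above the board all round where it could be seen. Its fitted centre is within about 3 mm of the recess centre.
- **Turn-button:** I felt a 9 N reaction at the stop. The last top view puts the bar within about 0.02 rad of the board's +x, lying over the bangle's rim.
- **Smaller bangle and bone strip:** the top camera finds both where they started, within measurement noise.

**Checks that disagreed or failed**
- **Button angle:** a wrist-camera estimate while I was pressing on the stop read 0.066 rad. I put this down to error in the assumed pivot position.
- **Final wrist-camera check:** it gave no reading, because the pin was out of view.
- **Green look-alike:** the final top view put it at (0.412, -0.429), against (0.428, -0.462) at the start. The arm was hiding part of it in that view. It looks intact in the last wrist picture, and the gripper was never near it at low height.
- **Sanding block:** the network's last "sanding" report was a false hit on the board, so I did not confirm the block's position. The arm never went low near it.
- **Push force:** while sliding the bangle I saw about 5 to 7 N upward on the tips, which I took for contact with the rounded rim. It was gone once the bangle dropped in.

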